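Clamp a new club grip under the spring bar

TASK

Lift the spring bar of the blue cradle by its black knob and turn it aside, then lay the white club grip in the trough with its green cap end pushed home against the red stop. Swing the bar back over the grip and ease it down until it clamps the grip, with its tail between the two pins behind the post. Guide the bar down with the hand each time instead of letting it snap down, do not drop the grip, and leave the other things on the bench where they are.

Things in the scene. Friction and masses are not known exactly. Their poses are not given: they have to be found in the camera images.
- cradle: Blue base plate on the bench (top 10 mm high), fixed, with a V trough for the grip. Origin on the bench below the trough's middle. Own axes: z up, y along the trough, x towards the guide post. Two aluminium V blocks stand at y = -70 and +70 mm (24 long in y, 50 wide, cheek tops about 60 high, mouth 45 wide); between them is only the base plate.
- bar_lift (a joint): Height of the bar on the post, m: 0 fully down (empty trough), about 0.005 when clamping the grip, 0.040 at the top. A spring (5 N at 0, 8 N at the top) plus 1.8 N weight presses it down; let go, it snaps down. At 0 its underside is 61 mm above the bench (rubber pad 4 mm lower). Its tail sits between the two pins, so it turns only when lifted over 0.013; 0.025 is well clear.
- bar_turn (a joint): Turn of the spring bar about the guide post, rad: 0 straight across the middle of the trough (pointing to the cradle's -x), growing as its free end swings to the cradle's +y side; 1.57 is parallel to the trough and out of its way; range -0.15 to 1.7. It stays where it is left. The tail enters between the pins only within about 0.1 rad of 0.
- knob (a point): Centre of the black cylindrical knob standing upright on the free end of the bar: 24 mm diameter, 32 mm tall, 140 mm from the guide post's axis. With the bar fully down this point is 95 mm above the bench, 16 mm below the knob's top and 22 mm above the bar's top face (bar 14 wide, 12 thick).
- grip_mid (a point): Centre, on its axis, of the white club grip, a rigid round tube 218 mm long (0.05 kg) lying on the bench. It tapers from 27 mm diameter at the green cap to 19 mm at the plain end, 23 mm here. Own y axis along the tube, from the green cap (y = -109) to the plain end (y = +109). The V blocks are cut for the taper: cap towards the stop, it lies level.
- grip_cap (a point): Centre of the green cap's end face, 109 mm from the grip's centre.
- wood_wedge: Loose wooden wedge, 34x100x28 mm, origin at the centre of its underside; leave it alone.
- iron_head: Loose silver iron club head, 77x119x16 mm, origin at the centre of its underside; leave it alone.
- putter: Loose dark putter head, 60x93x42 mm, origin at the centre of its underside; leave it alone.
- seat (a point): Middle of the trough, where the axis of a seated grip runs: 52 mm above the bench, x = 0, y = 0 of the cradle; same axes as the cradle.
- stop_face (a point): Middle of the inner face of the red stop plate (60 wide, 8 thick, top 78 mm above the bench), at the cradle's y = -115 mm, 52 mm above the bench. A grip pushed home has its cap here and its centre 6 mm from the seat point, towards the stop.
- post_top (a point): Top of the steel guide post (14 mm diameter), 135 mm above the bench at the cradle's x = +85 mm, y = 0; the bar turns about it. Two upright pins (10 mm diameter, 17 mm clear between, tops 72 mm above the bench) stand 32 mm behind it, at x = +117.

How it is judged:
By the outcome, as a careful person would: the job done as asked, in the order asked, and still so for the second after the job is handed in, with the robot touching nothing.
It also fails if it takes over 72 s, if anything falls off the work surface, if the arm or the gripper's body presses on something with over 40 N, if the wrist force passes 120 N, or if a joint passes its speed limit or range.

ROBOT

A 6-joint arm with a two-finger parallel gripper is mounted at the origin on a cart in front of the work surface, level with it; the furniture and walls round the work are solid. World frame = base frame: x ahead of the robot, y to its left, z up, the work surface at z = 0. Lengths are in mm, angles in degrees, forces in N, time in s.
With the tool pointing down it reaches from about 300 to 850 mm from the base axis. Payload 4.2 kg.
Tool frame: the origin (TCP) lies at the very end of the fingers, on their centre line; the grasp point (between the pads) lies 19 mm behind it (env.grasp_offset is the distance from the TCP to the grasp point, in mm); z points along the fingers, y is the line along which they close (so a half turn about z gives the same grasp; the last joint's range is limited). The gripper opens to 91 mm and grips with 3 to 60 N. Pads are 32 mm wide; open, the fingers measure 118 mm over their backs; the gripper's body (76 mm by 178 mm) begins 60 mm behind the grasp point.
Start: joints at [74.599, 18.312, 89.639, -0, 72.044, -1.146], TCP at [141.59, 557.311, 213.976] pointing down, gripper open.
Joint ranges: [-177.97, 177.97], [-48.28, 115.42], [12.27, 149.76], [-77.06, 257.06], [2.81, 150.46], [-146.56, 146.56]. Speed limits (degrees/s): [147.25, 147.25, 180, 180, 180, 180].

INTERFACE

Orientations are given as [roll, pitch, yaw] about the fixed x, y, z axes, in that order (R = Rz(yaw) Ry(pitch) Rx(roll)).
In Python, from workcell import env, eyes gives the robot as it stands.
- The arm moves only by the tool send_rows, never from a script. Its arguments are lists of equal length, an entry for each row: "grip": the opening, from -1 (shut) to 1 (fully open), so that 0 is half open; "xyz": the shift along the world's x, y, z in m, a list of three; "yaw": the turn about the world's z in degrees. A call has 1 to 8 rows; each row is the pose to reach, as a shift and turn from the pose commanded when the call began; what a row does not reach only later rows make up. A row lasts 1/12 s, in which the tool goes at most 41.7 mm and 7.16 degrees, less where a joint would pass 70% of its speed; a pose out of reach is approached as far as the arm can. A call with a gripper value outside its range is refused whole. The fingers move at their own pace and stop on an object; "grip_force" is the grip in N (left out, the last holds). Time passes only in rows, so rows that repeat a pose let the fingers close. It gives the time, the measured TCP pose, the force, the opening and the grip force at its end, in the units of the state.
- env.state(): the state, without advancing time (a new reading comes with each control period).
- eyes.grab_frame(name): name is "scene" or "top" or "wrist"; returns a dict with "frame" (480x640x3 uint8, red, green, blue), "fx", "fy", "cx", "cy" (pixels), "D" ([k1, k2, p1, p2, k3] as OpenCV has them; the pictures are not rectified), "pose" (4x4, takes a point from camera to world coordinates). Camera axes: x right, y down, z forward; pixel columns grow to the right and rows downward; lengths in mm; the calibration is good to about 2 mm. A picture is of the moment at which its call begins. There is no depth.
- env.job_done(): hands the job in; it is judged then, once.
The state is a dict: "time_s": time; "qpos": joint angles; "qvel": joint speeds; "effort": joint torques, N m; "ee_pos": TCP position; "ee_rot": TCP orientation; "force": force on the tool from outside, world axes, zero at the start; "torque": the same for the moment, N m; "gripper_width": finger opening in mm; "gripper_force": force on a finger pad.
Only numpy, scipy, OpenCV 4.12 (cv2) and the standard library are available. Lean on these libraries where they do the work, as an engineer would, in place of code of your own. Each camera call takes 0.05 s, during which the arm holds its last target. There are 200 camera calls.

## Working session

There is one attempt and no reset: what is moved stays moved. The work goes in short steps, Python scripts to look and compute and a tool call to move; the robot and the scene stay as the last step left them, time stands still between calls to the robot, and variables do not carry over. Pictures are saved under pics/ and viewed, at most 10 in all, crops included, and the job is handed in when it is done.

Besides the shell and the picture viewer there is one more tool, called after "Call:" as a command line: name --pt "numbers of a row" for each row, then --argument value for the rest. send_rows: Moves the arm, as the interface text tells. Its arguments: {"type":"object","properties":{"grip":{"type":"array"},"xyz":{"type":"array"},"yaw":{"type":"array"},"grip_force":{"type":"number"}},"required":["grip","xyz","yaw"]}

```bash
mkdir -p pics; ls; cat > h.py <<'E'
import numpy as np, cv2
from workcell import env, eyes
def grab(n,save=None):
    f=eyes.grab_frame(n)
    if save: cv2.imwrite('pics/'+save+'.png',f['frame'][:,:,::-1])
    return f
def KD(f): return np.array([[f['fx'],0,f['cx']],[0,f['fy'],f['cy']],[0,0,1.]]),np.array(f['D'],float)
def ray(f,uv):
    K,D=KD(f); p=cv2.undistortPoints(np.array([[uv]],float),K,D)[0,0]
    T=np.array(f['pose']); return T[:3,3],T[:3,:3]@np.array([p[0],p[1],1])
def plane(f,uv,z):
    o,d=ray(f,uv); return o+d*(z-o[2])/d[2]
def two(f,a,g,b):
    o1,d1=ray(f,a);o2,d2=ray(g,b)
    s=np.linalg.lstsq(np.c_[d1,-d2],o2-o1,rcond=None)[0]
    p,q=o1+d1*s[0],o2+d2*s[1]; return (p+q)/2,np.linalg.norm(p-q)
def proj(f,P):
    K,D=KD(f);T=np.linalg.inv(np.array(f['pose']))
    return cv2.projectPoints(np.array(P,float).reshape(-1,1,3),cv2.Rodrigues(T[:3,:3])[0],T[:3,3],K,D)[0][:,0]
E
python3 - <<'E'
from h import *
for n in('scene','top'):
    f=grab(n,n+'0'); print(n,np.round(f['pose'],2).tolist(),f['fx'])
print(env.state())
E
```

```text
pics
scene [[0.6, -0.58, 0.55, -128.86], [-0.8, -0.44, 0.41, -555.0], [0.0, -0.69, -0.73, 980.85], [0.0, 0.0, 0.0, 1.0]] 506.3392981369864
top [[-0.06, -0.98, 0.21, 153.89], [-1.0, 0.05, -0.02, -32.96], [0.0, -0.21, -0.98, 1904.51], [0.0, 0.0, 0.0, 1.0]] 585.5777483220008
{'time_s': 0.1, 'qpos': array([ 7.46005712e+01,  1.83478140e+01,  8.96994225e+01,  1.10725998e-03,
        7.20420557e+01, -1.14380015e+00]), 'qvel': array([-0.01447334, -0.11001203, -0.15102577,  0.00497667,  0.03389237,
       -0.01568608]), 'effort': array([ 4.56002354e-04, -4.13333094e+01, -2.32510650e+01,  7.29905069e-02,
        4.23095352e-02, -3.48495394e-05]), 'ee_pos': array([141.44842994, 556.87543631, 213.20593902]), 'ee_rot': array([-1.79910747e+02, -2.83500303e-03,  1.65744027e+02]), 'force': array([ 0.11528813,  0.11689908, -0.64305711]), 'torque': array([0.00885959, 0.05637748, 0.00068688]), 'gripper_force': 0.0, 'gripper_width': 91.29227708542363}
```

View pics/scene0.png

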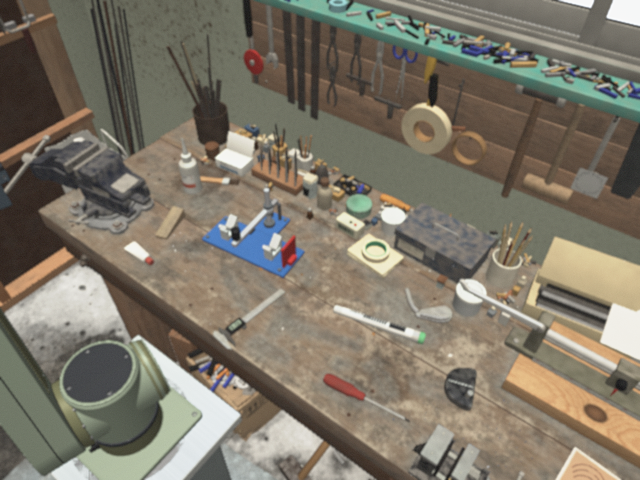

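View pics/top0.png

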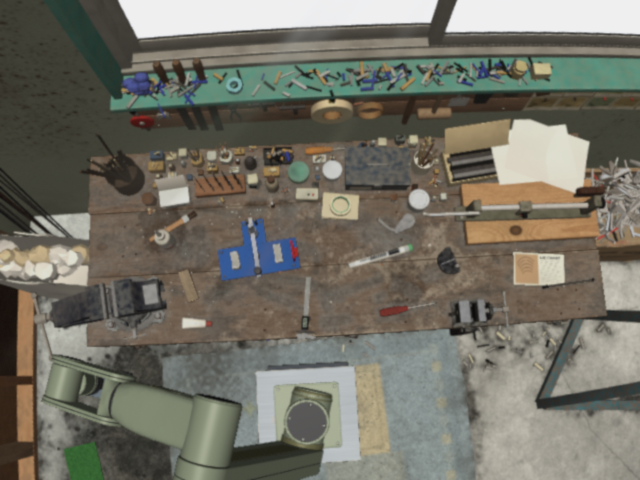

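The scene view shows the cradle at about (255,245), its red stop at (289,250), the black knob at (236,232), and the grip from (338,310) to its green cap at (423,337). In the top view the grip runs from (351,264) to (410,247) and the stop is at (295,249). Next I'll measure with masks and enlarge the crops.

```bash
python3 - <<'E'
from h import *
S=grab('scene');T=grab('top')
def mask(f,c,box):
    h=cv2.cvtColor(f['frame'],cv2.COLOR_RGB2HSV).astype(int);H,Sa,V=h[...,0],h[...,1],h[...,2]
    m={'g':(H>45)&(H<85)&(Sa>110)&(V>90),'b':(H>100)&(H<125)&(Sa>130)&(V>70),'r':((H<6)|(H>174))&(Sa>170)&(V>100)}[c]
    x0,x1,y0,y1=box;o=np.zeros(m.shape,np.uint8);o[y0:y1,x0:x1]=m[y0:y1,x0:x1];return o
def cen(m): 
    y,x=np.nonzero(m);return (x.mean(),y.mean()),len(x)
bs={'g':((405,440,320,350),(400,420,235,260)),'r':((275,305,230,270),(285,302,235,262))}
for c in bs:
    a,n=cen(mask(S,c,bs[c][0]));b,k=cen(mask(T,c,bs[c][1]));print(c,a,n,b,k,two(S,a,T,b))
for f,box in((S,(190,320,190,290)),(T,(210,310,210,290))):
    m=mask(f,'b',box);m=cv2.morphologyEx(m,cv2.MORPH_CLOSE,np.ones((9,9)))
    c=max(cv2.findContours(m,0,1)[0],key=cv2.contourArea);p=cv2.approxPolyDP(c,3,True)[:,0]
    for q in p: print(q,plane(f,q,10).round(0)[:2])
a=S['frame'][180:280,190:320];b=T['frame'][205:290,210:310]
c=S['frame'][290:350,320:440]
def up(x):return cv2.resize(x,(390,290),interpolation=cv2.INTER_CUBIC)
cv2.imwrite('pics/crop.png',np.hstack([up(a),up(b)])[:,:,::-1])
E
```

```text
** On entry to DLASCL parameter number  4 had an illegal value
 ** On entry to DLASCL parameter number  4 had an illegal value
 ** On entry to DLASCL parameter number  4 had an illegal value
 ** On entry to DLASCL parameter number  4 had an illegal value
 ** On entry to DLASCL parameter number  5 had an illegal value
 ** On entry to DLASCL parameter number  4 had an illegal value<stdin>:8: RuntimeWarning: Mean of empty slice.
  ret = ret.dtype.type(ret / rcount)
Traceback (most recent call last):
  File "h.py", line 15, in two
    s=np.linalg.lstsq(np.c_[d1,-d2],o2-o1,rcond=None)[0]
      ~~~~~~~~~~~~~~~^^^^^^^^^^^^^^^^^^^^^^^^^^^^^^^^
numpy.linalg.LinAlgError: SVD did not converge in Linear Least Squares
```

```bash
cat >> h.py <<'E'
def mask(f,c,box):
    h=cv2.cvtColor(f['frame'],cv2.COLOR_RGB2HSV).astype(int);H,Sa,V=h[...,0],h[...,1],h[...,2]
    m={'g':(H>40)&(H<90)&(Sa>70)&(V>60),'b':(H>100)&(H<125)&(Sa>130)&(V>70),'r':((H<7)|(H>172))&(Sa>130)&(V>80),
       'w':(Sa<45)&(V>165),'k':V<45}[c]
    x0,x1,y0,y1=box;o=np.zeros(m.shape,np.uint8);o[y0:y1,x0:x1]=m[y0:y1,x0:x1];return o
def cen(m):
    y,x=np.nonzero(m);return (x.mean(),y.mean()) if len(x) else None,len(x)
E
python3 - <<'E'
from h import *
S=grab('scene');T=grab('top')
a=S['frame'][180:280,190:320];b=T['frame'][205:290,210:310]
def up(x):return cv2.resize(x,(390,290),interpolation=cv2.INTER_CUBIC)
c=S['frame'][290:350,320:440];d=T['frame'][235:275,340:420]
cv2.imwrite('pics/crop.png',np.vstack([np.hstack([up(a),up(b)]),np.hstack([up(c),up(d)])])[:,:,::-1])
bs={'g':((405,440,320,350),(400,420,235,260)),'r':((275,305,230,270),(285,302,235,262))}
for c in bs:
    a,n=cen(mask(S,c,bs[c][0]));b,k=cen(mask(T,c,bs[c][1]));print(c,a,n,b,k,two(S,a,T,b) if a and b else '')
for f,box in((S,(190,320,190,290)),(T,(210,310,210,290))):
    m=mask(f,'b',box);m=cv2.morphologyEx(m,cv2.MORPH_CLOSE,np.ones((9,9)))
    c=max(cv2.findContours(m,0,1)[0],key=cv2.contourArea);p=cv2.approxPolyDP(c,3,True)[:,0]
    for q in p: print(q,plane(f,q,10).round(0)[:2])
for f,box in((S,(325,435,300,345)),(T,(340,415,240,272))):
    m=mask(f,'w',box);y,x=np.nonzero(m);i=x.argmin();j=x.argmax()
    for k in(i,j):print('w',x[k],y[k],plane(f,(x[k],y[k]),11).round())
E
```

```text
g (np.float64(421.468085106383), np.float64(337.21276595744683)) 47 (np.float64(410.25), np.float64(247.0)) 16 (array([ 519.2762046 , -369.77138982,   22.3983023 ]), np.float64(4.454494659450025))
r (np.float64(288.8041237113402), np.float64(251.82474226804123)) 291 (np.float64(293.95), np.float64(250.71666666666667)) 60 (array([521.92471795,  12.01007388,  51.71395374]), np.float64(3.6062275068183425))
[290 267] [511.   3.]
[280 265] [500.  28.]
[279 254] [528.  54.]
[274 259] [507.  53.]
[262 256] [496.  85.]
[262 244] [529. 113.]
[268 243] [541. 103.]
[271 233] [574. 121.]
[288 220] [642. 116.]
[276 214] [640. 158.]
[273 227] [595. 131.]
[265 227] [582. 149.]
[262 221] [595. 171.]
[253 232] [548. 162.]
[245 232] [535. 179.]
[240 244] [494. 159.]
[222 240] [475. 208.]
[218 226] [508. 254.]
[203 238] [450. 254.]
[282 276] [475.   0.]
[294 239] [571.  10.]
[279 241] [567.  60.]
[283 261] [499.  49.]
[274 262] [497.  79.]
[264 240] [573. 109.]
[262 220] [642. 114.]
[245 224] [631. 171.]
[244 245] [560. 176.]
[219 251] [544. 260.]
[222 279] [450. 252.]
[250 274] [462. 159.]
[253 268] [481. 149.]
[269 272] [465.  97.]
[298 267] [477.   1.]
[298 259] [503.  -0.]
[290 256] [515.  26.]
w 333 307 [ 473. -158.   11.]
w 434 307 [ 618. -349.   11.]
w 349 264 [ 477. -166.   11.]
w 408 247 [ 523. -366.   11.]
```

View pics/crop.png

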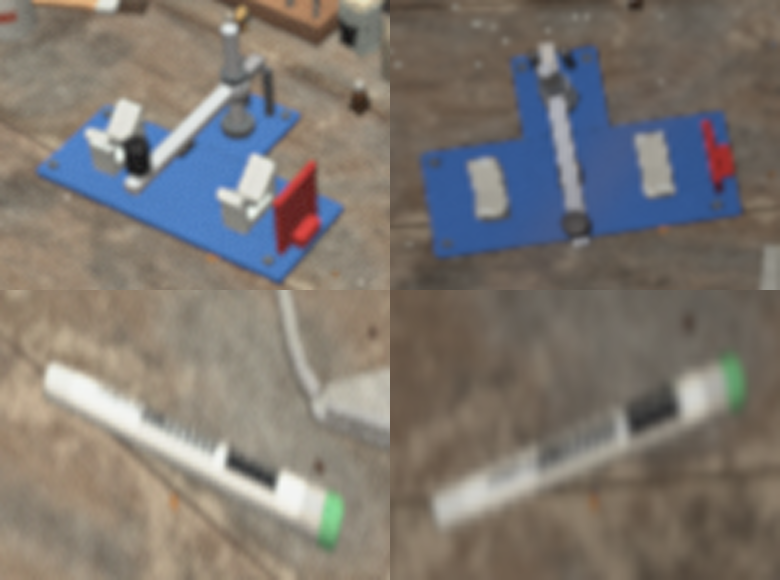

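The crops show the bar lying across the trough with its knob at its near end, and the tail between the pins. The cradle's yaw is about 6° and its middle is near (510,130). The grip's plain end is near (475,-162) and its cap near (520,-368). Next I'll raise the tool and go above the cradle.

Call:
send_rows --grip '[1,1,1,1,1,1,1,1]' --pt "0 0 0.04" --pt "0 0 0.08" --pt "0 0 0.12" --pt "0.02 -0.03 0.15" --pt "0.045 -0.06 0.15" --pt "0.07 -0.09 0.15" --pt "0.095 -0.12 0.15" --pt "0.12 -0.15 0.15" --yaw '[-7,-14,-21,-28,-35,-42,-49,-56]'

```text
time_s: 0.97
ee_pos: [262.3, 405.8, 364.2]
ee_rot: [180.0, -0.0, 109.4]
force: [2.0, 0.5, -0.4]
gripper_width: 91.3
gripper_force: 0.0
```

Call:
send_rows --grip '[1,1,1,1,1,1,1,1]' --pt "0.02 -0.03 0" --pt "0.04 -0.07 0" --pt "0.06 -0.1 0" --pt "0.08 -0.14 0" --pt "0.1 -0.175 0" --pt "0.12 -0.21 0" --pt "0.14 -0.24 0" --pt "0.16 -0.27 0" --yaw '[-7,-14,-21,-28,-35,-42,-49,-56]'

```text
time_s: 1.63
ee_pos: [422.1, 135.3, 364.2]
ee_rot: [180.0, -0.0, 53.4]
force: [0.5, 0.3, 0.5]
gripper_width: 90.9
gripper_force: 0.0
```

Call:
send_rows --grip '[1,1,1,1,1,1,1,1]' --pt "0 0 0" --pt "0 0 0" --pt "0 0 0" --pt "0 0 0" --pt "0 0 0" --pt "0 0 0" --pt "0 0 0" --pt "0 0 0" --yaw '[-7,-14,-21,-28,-35,-42,-47.7,-47.7]'

```text
time_s: 2.3
ee_pos: [421.5, 137.2, 364.0]
ee_rot: [180.0, 0.0, 5.9]
force: [0.4, 0.0, 0.2]
gripper_width: 90.7
gripper_force: 0.0
```

```bash
python3 - <<'E'
from h import *
f=grab('wrist','w1');print(np.round(f['pose'],2).tolist(),f['fx']);s=env.state();print(s['ee_pos'],s['ee_rot'],s['qpos'])
E
```

```text
[[0.1, -0.96, -0.24, 490.2], [-0.99, -0.1, -0.02, 145.08], [-0.0, 0.24, -0.97, 533.73], [0.0, 0.0, 0.0, 1.0]] 400.5815073800631
[421.47731479 137.29933305 363.94488582] [1.79996231e+02 5.76145345e-03 6.16687761e+00] [ 1.65588203e+01  2.57846350e+00  8.83417709e+01 -2.66779913e-03
  8.90861123e+01  1.00391985e+02]
```

View pics/w1.png

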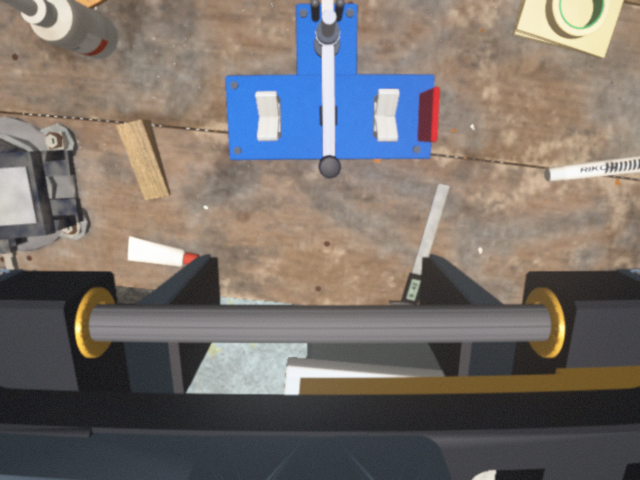

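The wrist view shows the knob top at (330,167), the bar running up to the post at (327,25), the V blocks at (268,115) and (387,115), and the stop at (429,115). The plate corners are (228,76), (434,75), (431,159) and (230,159). The grip's plain end is at (548,174).

```bash
python3 - <<'E'
from h import *
f=grab('wrist')
for n,z,q in(('knobtop',111,(330,167)),('c',10,(228,76)),('c',10,(434,75)),('c',10,(431,159)),('c',10,(230,159)),('end',10,(548,174))):
    print(n,plane(f,q,z).round(1))
m=mask(f,'k',(315,346,150,182));a,n=cen(m);print('knob',a,n,plane(f,a,107).round(1))
m=mask(f,'r',(412,445,80,150));y,x=np.nonzero(m)
print('red',x.min(),x.max(),y.min(),y.max())
c=cv2.findContours(m,0,1)[0];p=cv2.approxPolyDP(max(c,key=cv2.contourArea),2,True)[:,0]
for q in p: print(q,plane(f,q,78).round(1),plane(f,q,10).round(1))
m=cv2.morphologyEx(mask(f,'b',(200,450,0,180)),cv2.MORPH_CLOSE,np.ones((9,9)))
p=cv2.approxPolyDP(max(cv2.findContours(m,0,1)[0],key=cv2.contourArea),3,True)[:,0]
for q in p: print('b',q,plane(f,q,10).round(1))
E
```

```text
knobtop [459.8 131.3 111. ]
c [550.6 266.4  10. ]
c [579.6  12.4  10. ]
c [477.2  -0.9  10. ]
c [449.  257.6  10. ]
end [ 476.4 -160.4   10. ]Traceback (most recent call last):
  File "<stdin>", line 5, in <module>
  File "h.py", line 12, in plane
    o,d=ray(f,uv); return o+d*(z-o[2])/d[2]
        ~~~^^^^^^
  File "h.py", line 9, in ray
    K,D=KD(f); p=cv2.undistortPoints(np.array([[uv]],float),K,D)[0,0]
                 ~~~~~~~~~~~~~~~~~~~^^^^^^^^^^^^^^^^^^^^^^^^^^^^
cv2.error: OpenCV(4.12.0) /io/opencv/modules/calib3d/src/undistort.dispatch.cpp:538: error: (-215:Assertion failed) npoints >= 0 && src.isContinuous() && (depth == CV_32F || depth == CV_64F) in function 'undistortPoints'
```

```bash
python3 - <<'E'
from h import *
f=grab('wrist');g=cv2.cvtColor(f['frame'],cv2.COLOR_RGB2GRAY)
print(g[167,310:352]);print(g[148:186,330])
sub=(g[145:190,310:352]<75).astype(np.uint8)
c=max(cv2.findContours(sub,0,1)[0],key=cv2.contourArea);(u,v),r=cv2.minEnclosingCircle(c);print(u+310,v+145,r,plane(f,(u+310,v+145),107).round(1))
m=mask(f,'r',(412,445,80,150));c=cv2.findContours(m,0,1)[0];p=cv2.approxPolyDP(max(c,key=cv2.contourArea),2,True)[:,0]
for q in p: print(q,plane(f,q,78).round(1),plane(f,q,10).round(1))
E
```

```text
[135 139 147 155 161 163 168 165 137  92  83 106 113 113 116 113 117 117
 119 119 121 116 114 106 102 101  96  96  88  78  77 105 132 138 137 135
 135 137 136 137 133 133]
[230 231 229 229 228 226 204 124  65  85 104 117 122 123 121 123 121 119
 122 121 115 111 106 104 101  96  89  85  84  77  94 124 129 127 127 127
 129 128]
325.5 158.5 5.147915363311768 [467.8 136.9 107. ]
[439  88] [555.4  22.1  78. ] [565.2   3.8  10. ]
[421  96] [544.8  40.4  78. ] [553.   24.7  10. ]
[423 102] [538.8  37.2  78. ] [546.1  21.1  10. ]
[420 109] [531.1  39.3  78. ] [537.3  23.5  10. ]
[423 116] [524.2  34.8  78. ] [529.3  18.3  10. ]
[420 121] [518.5  37.3  78. ] [522.7  21.1  10. ]
[420 135] [503.6  34.9  78. ] [505.6  18.4  10. ]
[423 129] [510.4  32.6  78. ] [513.4  15.7  10. ]
[426 135] [504.4  28.2  78. ] [506.5  10.7  10. ]
[420 138] [500.4  34.3  78. ] [501.9  17.8  10. ]
[426 139] [500.1  27.5  78. ] [501.5   9.9  10. ]
[426 136] [503.3  28.   78. ] [505.3  10.5  10. ]
[433 142] [497.7  19.1  78. ] [4.989e+02 3.000e-01 1.000e+01]
[437 139] [501.5  15.2  78. ] [503.2  -4.3  10. ]
```

Call:
send_rows --grip '[0.5,0.5,0.5,0.2,0.2,0.2,0.2,0.2]' --pt "0.015 -0.003 -0.035" --pt "0.0385 -0.006 -0.075" --pt "0.0385 -0.006 -0.115" --pt "0.0385 -0.006 -0.155" --pt "0.0385 -0.006 -0.195" --pt "0.0385 -0.006 -0.23" --pt "0.0385 -0.006 -0.26" --pt "0.0385 -0.006 -0.285" --yaw '[0,0,0,0,0,0,0,0]'

```text
time_s: 3.12
ee_pos: [459.0, 131.0, 76.7]
ee_rot: [180.0, 0.1, 6.2]
force: [0.1, -0.0, -0.9]
gripper_width: 54.5
gripper_force: 0.0
```

Call:
send_rows --grip '[-0.1,-0.2,-0.35,-0.5,-0.6,-0.7,-0.7,-0.7]' --pt "0 0 0" --pt "0 0 0" --pt "0 0 0" --pt "0 0 0" --pt "0 0 0" --pt "0 0 0" --pt "0 0 0" --pt "0 0 0" --yaw '[0,0,0,0,0,0,0,0]' --grip_force 40

```text
time_s: 3.78
ee_pos: [461.2, 131.6, 79.9]
ee_rot: [-180.0, -0.2, 6.1]
force: [1.2, -0.3, 2.2]
gripper_width: 23.4
gripper_force: 40.0
```

Call:
send_rows --grip '[-0.8,-0.8,-0.8,-0.8,-0.8,-0.8,-0.8,-0.8]' --pt "0 0 0.004" --pt "0 0 0.009" --pt "0 0 0.014" --pt "0 0 0.019" --pt "0 0 0.024" --pt "0 0 0.029" --pt "0 0 0.029" --pt "0 0 0.029" --yaw '[0,0,0,0,0,0,0,0]'

```text
time_s: 4.45
ee_pos: [462.0, 131.6, 107.8]
ee_rot: [-180.0, -0.2, 6.1]
force: [7.7, 0.5, -8.3]
gripper_width: 23.2
gripper_force: 40.0
```

```bash
python3 - <<'E'
from h import *
s=env.state();print(s['ee_pos'],s['force'],s['torque'])
import numpy as np
# post axis from knob: bar at turn 0, cradle yaw 6.35 ; waypoints for turn
k=s['ee_pos'][:2];a=np.radians(6.3);post=k+140*np.array([np.cos(a),np.sin(a)]);print(post)
for t in np.linspace(0,1.66,18):
    # pointing -x at 0, growing to +y : clockwise
    p=post+140*np.array([-np.cos(a-t),-np.sin(a-t)]);print(round(np.degrees(t),1),((p-k)/1000).round(4))
f=grab('scene');cv2.imwrite('pics/s2.png',cv2.resize(f['frame'][180:290,190:330],None,fx=4,fy=4)[:,:,::-1])
E
```

```text
[461.98571337 131.59772591 107.79698731] [ 7.74408379  0.52116219 -8.30751041] [ 0.04464062 -0.86080951  0.02804343]
[601.14024713 146.96052946]
0.0 [0. 0.]
5.6 [-0.0008  0.0136]
11.2 [-0.0003  0.0273]
16.8 [0.0015 0.0408]
22.4 [0.0046 0.0541]
28.0 [0.0091 0.0671]
33.6 [0.0147 0.0795]
39.2 [0.0216 0.0913]
44.8 [0.0295 0.1024]
50.4 [0.0385 0.1127]
55.9 [0.0485 0.1221]
61.5 [0.0593 0.1304]
67.1 [0.0709 0.1376]
72.7 [0.0832 0.1437]
78.3 [0.096  0.1485]
83.9 [0.1091 0.1521]
89.5 [0.1226 0.1544]
95.1 [0.1362 0.1553]
```

View pics/s2.png

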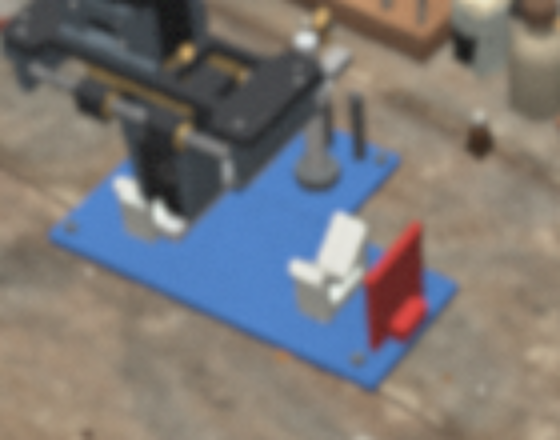

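The view shows the bar raised, its tail above the pins at (340,62), and the knob held. I'll turn the bar aside with a 60 N grip.

Call:
send_rows --grip '[-0.8,-0.8,-0.8,-0.8,-0.8,-0.8,-0.8,-0.8]' --pt "0.0015 0 0" --pt "0.001 0.0136 0" --pt "0.0015 0.0273 0" --pt "0.0035 0.0408 0" --pt "0.0066 0.0541 0" --pt "0.0111 0.0671 0" --pt "0.0167 0.0795 0" --pt "0.0236 0.0913 0" --yaw '[0,-2,-4,-6,-8,-10,-12,-14]' --grip_force 60

```text
time_s: 5.17
ee_pos: [477.9, 220.5, 105.0]
ee_rot: [179.6, 0.8, -8.2]
force: [-6.0, -3.7, -8.0]
gripper_width: 23.0
gripper_force: 60.0
```

Call:
send_rows --grip '[-0.8,-0.8,-0.8,-0.8,-0.8,-0.8,-0.8,-0.8]' --pt "0.008 0.0111 0" --pt "0.017 0.0214 0" --pt "0.027 0.0308 0" --pt "0.0377 0.0391 0" --pt "0.0493 0.0463 0" --pt "0.0616 0.0524 0" --pt "0.0744 0.0572 0" --pt "0.0875 0.0608 0" --yaw '[-2,-4,-6,-8,-10,-12,-14,-14]'

```text
time_s: 5.83
ee_pos: [566.7, 282.5, 104.6]
ee_rot: [179.5, 0.6, -22.2]
force: [-4.5, -2.3, -7.2]
gripper_width: 23.4
gripper_force: 59.8
```

Call:
send_rows --grip '[-0.8,-0.8,-0.8,-0.8,-0.8]' --pt "0.0135 0.0023 0" --pt "0.026 0.0032 0" --pt "0.026 0.0032 0" --pt "0.026 0.0032 0" --pt "0.026 0.0032 0" --yaw '[0,0,0,0,0]'

```text
time_s: 6.25
ee_pos: [595.1, 285.3, 106.3]
ee_rot: [179.7, 0.2, -22.0]
force: [-2.1, -4.1, -8.6]
gripper_width: 22.9
gripper_force: 59.9
```

Call:
send_rows --grip '[-0.8,-0.8,-0.8,-0.8,-0.8,-0.8,-0.8,-0.8]' --pt "0 0 -0.004" --pt "0 0 -0.008" --pt "0 0 -0.012" --pt "0 0 -0.016" --pt "0 0 -0.02" --pt "0 0 -0.023" --pt "0 0 -0.025" --pt "0 0 -0.025" --yaw '[0,0,0,0,0,0,0,0]'

```text
time_s: 6.92
ee_pos: [596.0, 285.9, 83.6]
ee_rot: [179.9, 0.1, -22.0]
force: [-5.0, -3.8, -0.7]
gripper_width: 22.5
gripper_force: 59.9
```

Call:
send_rows --grip '[-0.8,-0.8,-0.8,-0.8]' --pt "0 0 -0.001" --pt "0 0 -0.002" --pt "0 0 -0.003" --pt "0 0 -0.003" --yaw '[0,0,0,0]'

```text
time_s: 7.25
ee_pos: [597.7, 286.6, 81.7]
ee_rot: [-180.0, -0.1, -21.9]
force: [-2.6, -4.6, 5.3]
gripper_width: 23.1
gripper_force: 60.1
```

Call:
send_rows --grip '[-0.4,-0.2,0,0.1,0.1,0.1,0.1,0.1]' --pt "0 0 0" --pt "0 0 0" --pt "0 0 0" --pt "0 0 0.015" --pt "0 0 0.05" --pt "0 0 0.09" --pt "0 0 0.13" --pt "0 0 0.17" --yaw '[0,0,0,0,0,0,0,0]'

```text
time_s: 7.92
ee_pos: [597.5, 287.3, 251.9]
ee_rot: [-179.9, -0.0, -21.9]
force: [0.7, 1.0, 0.7]
gripper_width: 50.0
gripper_force: 0.0
```

```bash
python3 - <<'E'
from h import *
s=env.state();print(s['ee_pos'],s['force'],s['gripper_width'])
f=grab('top');cv2.imwrite('pics/t3.png',cv2.resize(f['frame'][205:290,200:310],None,fx=5,fy=5)[:,:,::-1])
E
```

```text
[597.48886249 287.28954072 251.85030939] [0.65057419 0.9623338  0.65142358] 50.034703515479386
```

Call:
send_rows --grip '[0.1,0.1,0.1,0.1,0.1,0.1,0.1,0.1]' --pt "0 -0.035 0.015" --pt "0 -0.07 0.03" --pt "0 -0.11 0.045" --pt "0 -0.15 0.06" --pt "0 -0.19 0.08" --pt "0 -0.23 0.1" --pt "0 -0.27 0.1" --pt "0 -0.31 0.1" --yaw '[7,14,21,28,35,42,49,56]'

```text
time_s: 8.63
ee_pos: [598.5, -16.3, 351.9]
ee_rot: [179.8, -0.3, 33.9]
force: [0.9, -0.6, -0.4]
gripper_width: 50.2
gripper_force: 0.0
```

Call:
send_rows --grip '[0.1,0.1,0.1,0.1,0.1,0.1,0.1,0.1]' --pt "-0.01 -0.04 0" --pt "-0.02 -0.08 0" --pt "-0.03 -0.12 0" --pt "-0.04 -0.16 0" --pt "-0.06 -0.2 0" --pt "-0.08 -0.23 0" --pt "-0.1 -0.26 0" --pt "-0.11 -0.29 0" --yaw '[7,14,21,28,35,42,49,56]'

```text
time_s: 9.3
ee_pos: [487.3, -304.1, 350.2]
ee_rot: [179.9, 0.0, 87.4]
force: [-0.0, -0.3, 0.3]
gripper_width: 50.2
gripper_force: 0.0
```

Call:
send_rows --grip '[0.1,0.1,0.1,0.1]' --pt "0 0 0" --pt "0 0 0" --pt "0 0 0" --pt "0 0 0" --yaw '[6,12,12,12]'

```text
time_s: 9.63
ee_pos: [488.7, -302.9, 349.8]
ee_rot: [179.9, 0.0, 98.9]
force: [0.2, -0.0, -0.3]
gripper_width: 50.3
gripper_force: 0.0
```

```bash
python3 - <<'E'
from h import *
s=env.state();print(s['ee_pos'],s['ee_rot'],s['qpos'],s['force'])
f=grab('wrist','w4')
E
```

```text
[ 488.71943386 -302.94605278  349.77503706] [1.79928754e+02 2.04285459e-02 9.89035284e+01] [-3.29587050e+01  1.54341398e+01  7.45825079e+01  3.23314936e-02
  8.99166587e+01 -4.18622743e+01] [ 0.2143419  -0.03796438 -0.26001653]
```

View pics/w4.png

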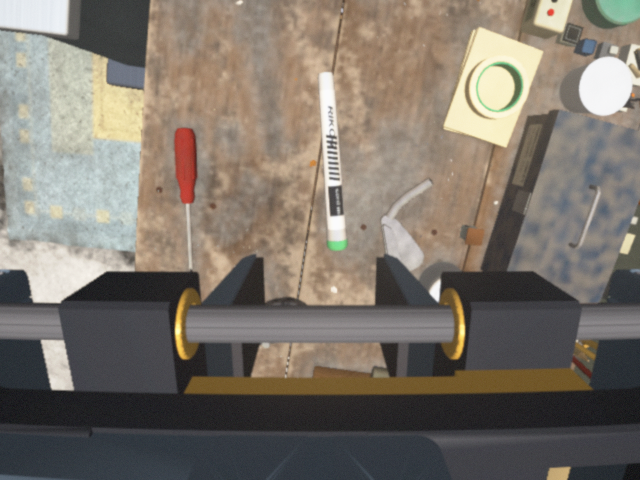

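The view shows the whole grip, from its plain end at (326,73) to its green cap end at (338,249), with nothing close to the plain end.

```bash
python3 - <<'E'
from h import *
f=grab('wrist')
a=plane(f,(326,73),10);b=plane(f,(337.5,249),14)
h=cv2.cvtColor(f['frame'],cv2.COLOR_RGB2HSV)
for r in(90,100,200,225,232): 
    v=h[r,300:370,1].astype(int);w=np.nonzero((v<60)&(h[r,300:370,2]>130))[0];print(r,w.min()+300,w.max()+300)
d=a-b;print(a,b,np.linalg.norm(d),np.degrees(np.arctan2(-d[0],d[1])))
E
```

```text
90 318 335
100 319 335
200 321 369
225 316 369
232 320 369
[ 475.42633603 -159.89211186   10.        ] [ 525.0422385  -373.18895106   14.        ] 219.02803334615868 13.094947605656419
```

View pics/t3.png

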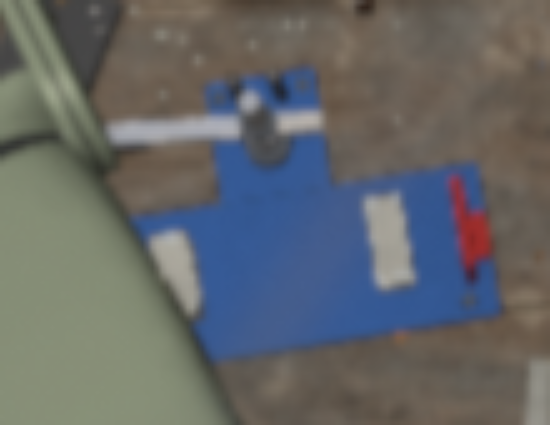

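The top view shows the bar aside, parallel to the trough. I'll grasp the grip near its plain end, because the post blocks the gripper body at the middle of the trough.

Call:
send_rows --grip '[0.1,0.1,0.1,0.1,0.1,0.1,0.1,0.1]' --pt "-0.003 0.035 -0.01" --pt "-0.006 0.07 -0.03" --pt "-0.009 0.105 -0.05" --pt "-0.013 0.141 -0.07" --pt "-0.013 0.141 -0.11" --pt "-0.013 0.141 -0.15" --pt "-0.013 0.141 -0.19" --pt "-0.013 0.141 -0.22" --yaw '[2,4,4,4,4,4,4,4]'

```text
time_s: 10.4
ee_pos: [474.2, -160.4, 127.4]
ee_rot: [-179.9, -0.1, 103.1]
force: [-0.0, 0.1, 0.4]
gripper_width: 50.4
gripper_force: 0.0
```

Call:
send_rows --grip '[0.1,0.1,0.1,0.1,0.1,0.1,0.1,0.1]' --pt "0 0 -0.03" --pt "0 0 -0.06" --pt "0 0 -0.09" --pt "0 0 -0.105" --pt "0 0 -0.112" --pt "0 0 -0.115" --pt "0 0 -0.115" --pt "0 0 -0.115" --yaw '[0,0,0,0,0,0,0,0]'

```text
time_s: 11.07
ee_pos: [476.3, -162.0, 15.9]
ee_rot: [179.9, 0.1, 103.0]
force: [0.5, -0.3, 0.3]
gripper_width: 50.1
gripper_force: 0.0
```

```bash
python3 - <<'E'
from h import *
s=env.state();print(s['ee_pos'],s['ee_rot'],s['force'])
f=grab('wrist','w5')
E
```

```text
[ 476.27691067 -162.03242301   15.91174334] [1.79876863e+02 7.89051285e-02 1.03044871e+02] [ 0.51214594 -0.31250687  0.33434487]
```

View pics/w5.png

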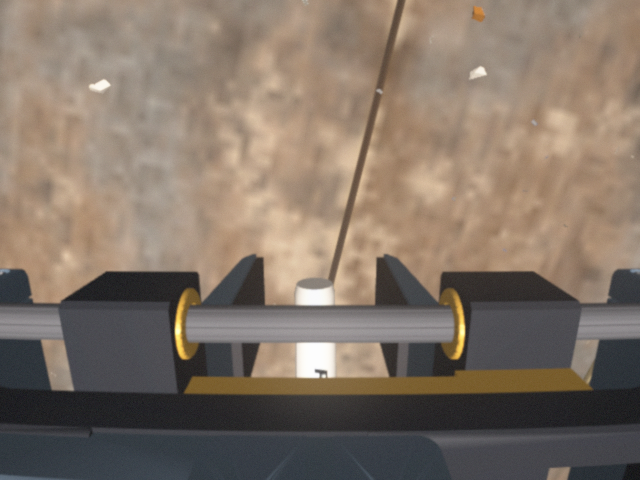

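The tube lies centred between the fingers at about (315,290), with its end at row 283.

Call:
send_rows --grip '[0.1,0.1,0.1,-0.2,-0.4,-0.6,-0.8,-0.8]' --pt "0 0 -0.006" --pt "0 0 -0.012" --pt "0 0 -0.0125" --pt "0 0 -0.0125" --pt "0 0 -0.0125" --pt "0 0 -0.0125" --pt "0 0 -0.0125" --pt "0 0 -0.0125" --yaw '[0,0,0,0,0,0,0,0]' --grip_force 45

```text
time_s: 11.78
ee_pos: [475.2, -161.9, 2.5]
ee_rot: [180.0, 0.0, 103.0]
force: [-0.7, -1.1, 0.3]
gripper_width: 19.6
gripper_force: 0.1
```

Call:
send_rows --grip '[-0.8,-0.8,-0.8,-0.8,-0.8,-0.8,-0.8,-0.8]' --pt "0 0 0" --pt "0 0 0" --pt "0 0 0.01" --pt "0 0 0.025" --pt "0 0 0.045" --pt "0 0 0.07" --pt "0 0 0.095" --pt "0 0 0.12" --yaw '[0,0,0,0,0,0,0,0]'

```text
time_s: 12.45
ee_pos: [474.8, -161.7, 124.1]
ee_rot: [180.0, -0.0, 103.0]
force: [0.0, -0.0, -0.8]
gripper_width: 17.8
gripper_force: 45.0
```

```bash
python3 - <<'E'
from h import *
s=env.state();print(s['ee_pos'],s['ee_rot'],s['force'],s['gripper_width'])
S=grab('scene');T=grab('top')
a,n=cen(mask(S,'g',(380,460,270,350)));b,k=cen(mask(T,'g',(395,435,225,262)))
print(a,n,b,k,two(S,a,T,b) if a and b else '')
cv2.imwrite('pics/s6.png',cv2.resize(np.hstack([S['frame'][200:360,300:460],T['frame'][180:340,290:450]]),None,fx=2.4,fy=2.4)[:,:,::-1])
E
```

```text
[ 474.84509396 -161.65030571  124.13129182] [ 1.79994635e+02 -7.60684782e-03  1.03040416e+02] [ 0.02446981 -0.01024776 -0.82473033] 17.84764232249591
(np.float64(430.1666666666667), np.float64(305.0740740740741)) 54 (np.float64(416.9), np.float64(237.55)) 20 (array([ 523.97502001, -370.39512559,  137.36599636]), np.float64(9.705428445924035))
```

View pics/s6.png

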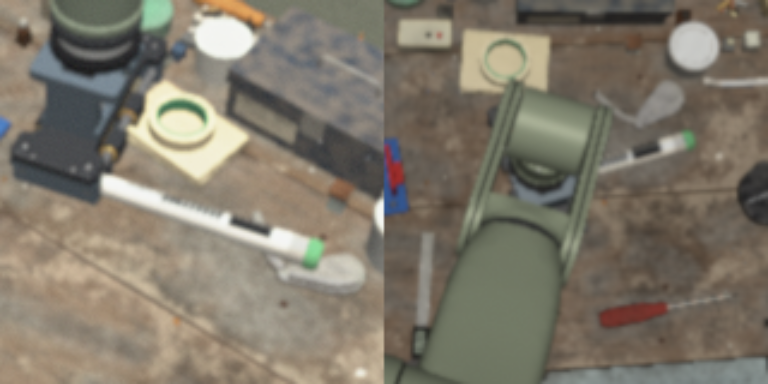

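Both views show the grip held level, with its cap at about (524,-371). I'll carry it over the trough, 8 mm short of home.

Call:
send_rows --grip '[-0.8,-0.8,-0.8,-0.8,-0.8,-0.8,-0.8,-0.8]' --pt "0.001 0.015 0" --pt "0.003 0.045 0" --pt "0.005 0.08 0" --pt "0.008 0.115 0" --pt "0.011 0.15 0" --pt "0.014 0.185 0" --pt "0.016 0.22 0" --pt "0.018 0.255 0" --yaw '[-0.5,-1,-2,-3,-4,-5,-6,-6.7]'

```text
time_s: 13.22
ee_pos: [492.4, 94.8, 122.0]
ee_rot: [-179.9, 0.0, 96.3]
force: [0.8, 0.2, -0.7]
gripper_width: 17.5
gripper_force: 45.0
```

Call:
send_rows --grip '[-0.8,-0.8,-0.8,-0.8,-0.8,-0.8,-0.8,-0.8]' --pt "0.002 0.035 0" --pt "0.005 0.07 0" --pt "0.008 0.105 0" --pt "0.01 0.135 0" --pt "0.011 0.152 0" --pt "0.011 0.152 -0.01" --pt "0.011 0.152 -0.02" --pt "0.011 0.152 -0.02" --yaw '[0,0,0,0,0,0,0,0]'

```text
time_s: 13.88
ee_pos: [501.9, 243.4, 99.4]
ee_rot: [-179.7, 0.1, 96.3]
force: [0.5, -0.7, -0.5]
gripper_width: 17.7
gripper_force: 45.0
```

```bash
python3 - <<'E'
from h import *
s=env.state();print(s['ee_pos'],s['ee_rot'],s['force'],s['gripper_width'])
S=grab('scene');T=grab('top')
a,n=cen(mask(S,'g',(240,330,180,290)));b,k=cen(mask(T,'g',(260,320,220,280)))
print(a,n,b,k,two(S,a,T,b) if a and b else '')
cv2.imwrite('pics/s7.png',cv2.resize(np.hstack([S['frame'][170:290,190:330],T['frame'][190:310,200:340]]),None,fx=2.8,fy=2.8)[:,:,::-1])
E
```

```text
[501.87562239 243.41464218  99.37014276] [-1.79650722e+02  1.46953003e-01  9.63407724e+01] [ 0.54012504 -0.7326784  -0.51481501] 17.665186031525856
(np.float64(282.1666666666667), np.float64(230.35185185185185)) 54 (np.float64(287.25925925925924), np.float64(247.0)) 27 (array([522.34458527,  30.55933748, 115.76367182]), np.float64(2.9333097312760903))
```

View pics/s7.png

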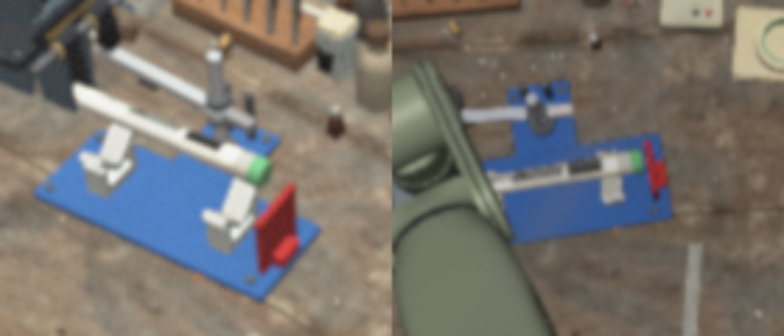

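The grip hangs over both V blocks. In the left half its green cap is at (260,170), just short of the red stop. I'll lower it in steps.

Call:
send_rows --grip '[-0.8,-0.8,-0.8,-0.8,-0.8,-0.8,-0.8,-0.8]' --pt "0.001 0.001 -0.005" --pt "0.001 0.001 -0.012" --pt "0.001 0.001 -0.02" --pt "0.001 0.001 -0.028" --pt "0.001 0.001 -0.036" --pt "0.001 0.001 -0.042" --pt "0.001 0.001 -0.046" --pt "0.001 0.001 -0.046" --yaw '[0,0,0,0,0,0,0,0]'

```text
time_s: 14.65
ee_pos: [504.5, 245.9, 55.2]
ee_rot: [-179.9, 0.0, 96.4]
force: [0.5, 0.2, 0.1]
gripper_width: 17.5
gripper_force: 45.0
```

Call:
send_rows --grip '[-0.8,-0.8,-0.8,-0.8,-0.8]' --pt "0 0 -0.002" --pt "0 0 -0.004" --pt "0 0 -0.006" --pt "0 0 -0.008" --pt "0 0 -0.008" --yaw '[0,0,0,0,0]'

```text
time_s: 15.07
ee_pos: [504.9, 246.1, 48.2]
ee_rot: [-180.0, 0.0, 96.3]
force: [-0.5, 0.3, 0.4]
gripper_width: 17.7
gripper_force: 45.0
```

```bash
python3 - <<'E'
from h import *
s=env.state();print(s['ee_pos'],s['force'],s['torque'])
S=grab('scene');T=grab('top')
a,n=cen(mask(S,'g',(240,330,180,290)));b,k=cen(mask(T,'g',(260,320,220,280)))
print(a,n,b,k,two(S,a,T,b) if a and b else '')
E
```

```text
[504.91877777 246.12633261  48.19064425] [-0.47921182  0.32099451  0.39493057] [-0.1145678   0.1065057  -0.07999216]
(np.float64(282.25714285714287), np.float64(243.11428571428573)) 35 (np.float64(286.9130434782609), np.float64(249.34782608695653)) 23 (array([524.31126317,  34.03008576,  67.42643369]), np.float64(3.990320851480858))
```

Call:
send_rows --grip '[-0.8,-0.8,-0.8,-0.8]' --pt "0 0 -0.001" --pt "0 0 -0.002" --pt "0 0 -0.003" --pt "0 0 -0.003" --yaw '[0,0,0,0]'

```text
time_s: 15.5
ee_pos: [505.0, 246.5, 46.5]
ee_rot: [180.0, -0.0, 96.3]
force: [-3.9, 0.2, 8.9]
gripper_width: 17.3
gripper_force: 45.0
```

Call:
send_rows --grip '[-0.8,-0.8,-0.8]' --pt "0 0 -0.001" --pt "0 0 -0.002" --pt "0 0 -0.002" --yaw '[0,0,0]'

```text
time_s: 15.75
ee_pos: [505.0, 246.7, 45.2]
ee_rot: [180.0, -0.1, 96.3]
force: [-5.0, 0.5, 12.8]
gripper_width: 17.4
gripper_force: 45.0
```

Call:
send_rows --grip '[-0.8,-0.8,-0.55,-0.5,-0.45,-0.4,-0.2,-0.1]' --pt "-0.001 0 0.0015" --pt "-0.001 0 0.002" --pt "-0.001 0 0.002" --pt "-0.001 0 0.002" --pt "-0.001 0 0.002" --pt "-0.001 0 0.002" --pt "-0.001 0 0.002" --pt "-0.001 0 0.002" --yaw '[0,0,0,0,0,0,0,0]'

```text
time_s: 16.42
ee_pos: [504.3, 246.1, 45.1]
ee_rot: [-180.0, 0.0, 96.3]
force: [-0.2, -0.4, -0.7]
gripper_width: 38.2
gripper_force: 0.0
```

```bash
python3 - <<'E'
from h import *
s=env.state();print(s['ee_pos'],s['force'],s['gripper_width'])
f=grab('wrist');S=grab('scene')
cv2.imwrite('pics/s8.png',np.hstack([f['frame'][200:440,160:480],cv2.resize(S['frame'][180:285,190:330],(320,240))])[:,:,::-1])
E
```

```text
[504.2794802  246.14549734  45.14280399] [-0.21829638 -0.40399602 -0.69489201] 38.218894463649
```

View pics/s8.png

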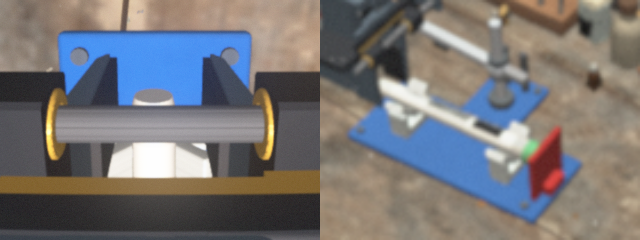

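The left half of the picture shows the plain end lying in the V between the open fingers at (152,95). The right half shows the grip lying along the trough, short of the stop. That was my last picture, one over the limit, so I will go by numbers from here. Next I'll back off along the trough, shut the fingers and push the end home.

Call:
send_rows --grip '[-0.1,-0.1,-0.1,-0.3,-0.6,-1,-1,-1]' --pt "-0.001 0.009 0" --pt "-0.002 0.018 0" --pt "-0.003 0.028 0" --pt "-0.003 0.028 0" --pt "-0.003 0.028 0" --pt "-0.003 0.028 0" --pt "-0.003 0.028 0" --pt "-0.003 0.028 0" --yaw '[0,0,0,0,0,0,0,0]' --grip_force 20

```text
time_s: 17.18
ee_pos: [501.1, 273.9, 45.4]
ee_rot: [-180.0, 0.0, 96.3]
force: [-0.6, 0.0, 0.1]
gripper_width: 10.8
gripper_force: 0.0
```

Call:
send_rows --grip '[-1,-1,-1,-1,-1,-1,-1,-1]' --pt "0 0 0" --pt "0 0 0" --pt "0 -0.003 0" --pt "0.001 -0.006 0" --pt "0.001 -0.009 0" --pt "0.001 -0.011 0" --pt "0.001 -0.013 0" --pt "0.001 -0.014 0" --yaw '[0,0,0,0,0,0,0,0]'

```text
time_s: 17.85
ee_pos: [502.2, 259.9, 45.4]
ee_rot: [180.0, -0.0, 96.3]
force: [1.0, 0.6, 1.1]
gripper_width: 0.4
gripper_force: 0.2
```

Call:
send_rows --grip '[-1,-1,-1]' --pt "0 -0.001 0" --pt "0 -0.002 0" --pt "0 -0.002 0" --yaw '[0,0,0]'

```text
time_s: 18.1
ee_pos: [502.2, 258.0, 45.4]
ee_rot: [180.0, 0.0, 96.3]
force: [0.2, -0.0, -0.4]
gripper_width: 0.5
gripper_force: 0.0
```

Call:
send_rows --grip '[-1,-1,-1]' --pt "0 -0.001 0" --pt "0 -0.002 0" --pt "0 -0.002 0" --yaw '[0,0,0]'

```text
time_s: 18.35
ee_pos: [502.4, 257.9, 45.7]
ee_rot: [179.9, -0.2, 96.3]
force: [-1.6, 6.0, -0.7]
gripper_width: 0.2
gripper_force: 3.0
```

Call:
send_rows --grip '[-1,-1,-1]' --pt "0 -0.001 0" --pt "0 -0.002 0" --pt "0 -0.002 0" --yaw '[0,0,0]'

```text
time_s: 18.6
ee_pos: [502.8, 257.8, 46.0]
ee_rot: [179.8, -0.4, 96.2]
force: [-2.1, 12.0, -0.9]
gripper_width: 0.4
gripper_force: 5.8
```

```bash
python3 - <<'E'
from h import *
s=env.state();print(s['ee_pos'],s['force'],s['torque'])
S=grab('scene');T=grab('top')
a,n=cen(mask(S,'g',(240,330,180,290)));b,k=cen(mask(T,'g',(260,320,220,280)))
print(a,n,b,k)
f=grab('wrist');h=f['frame']
m=mask(f,'w',(285,345,270,400));print('wrist end rows',h[270:312,318].mean(1).round().tolist())
E
```

```text
[502.7588183  257.80934903  46.00737147] [-2.1281581  12.01071524 -0.89210973] [ 2.0106173   0.36953215 -0.06241642]
(np.float64(283.0), np.float64(244.5)) 6 (np.float64(288.95454545454544), np.float64(250.22727272727272)) 22
wrist end rows [77.0, 75.0, 78.0, 75.0, 76.0, 76.0, 76.0, 78.0, 77.0, 77.0, 75.0, 79.0, 78.0, 79.0, 77.0, 78.0, 75.0, 79.0, 80.0, 76.0, 77.0, 78.0, 76.0, 78.0, 78.0, 76.0, 76.0, 79.0, 75.0, 79.0, 78.0, 76.0, 78.0, 78.0, 75.0, 72.0, 70.0, 78.0, 84.0, 95.0, 110.0, 113.0]
```

The push met 12 N against the stop, so the grip is home. Next I'll back off, raise the tool and go above the knob.

Call:
send_rows --grip '[-1,-1,-0.5,0.1,0.1,0.1,0.1,0.1]' --pt "0 0.008 0" --pt "-0.001 0.014 0" --pt "-0.001 0.014 0.03" --pt "-0.001 0.014 0.07" --pt "-0.001 0.014 0.11" --pt "0.02 0.02 0.14" --pt "0.055 0.024 0.14" --pt "0.09 0.026 0.14" --yaw '[0,0,0,0,0,0,0,0]'

```text
time_s: 19.42
ee_pos: [593.7, 281.1, 189.0]
ee_rot: [179.7, -0.1, 96.4]
force: [0.1, 0.5, -0.3]
gripper_width: 37.4
gripper_force: 0.0
```

Call:
send_rows --grip '[0.1,0.1,0.1]' --pt "0.004 0.003 0" --pt "0.004 0.003 -0.02" --pt "0.004 0.003 -0.02" --yaw '[0,0,0]'

```text
time_s: 19.67
ee_pos: [594.4, 282.1, 161.4]
ee_rot: [-179.6, 0.2, 96.3]
force: [-0.1, -0.4, -1.3]
gripper_width: 49.6
gripper_force: 0.0
```

```bash
python3 - <<'E'
from h import *
s=env.state();print(s['ee_pos'],s['ee_rot'],s['force'],s['gripper_width'])
S=grab('scene');T=grab('top')
g=mask(T,'g',(260,320,220,280));r=mask(T,'r',(280,305,230,270))
for n,m in(('g',g),('r',r)):
    y,x=np.nonzero(m);print(n,x.min(),x.max(),y.min(),y.max())
print('cap',plane(T,cen(g)[0],65).round(),'gapcols',T['frame'][249,284:300].tolist())
print('expected face px',proj(T,[[528.6,22.8,65],[515.8,137,52]]).round(1))
E
```

```text
[594.37506145 282.10027436 161.37266812] [-1.79583854e+02  1.72081410e-01  9.63305192e+01] [-0.12204816 -0.38221071 -1.30731457] 49.61634372119639
g 287 290 247 254
r 291 297 241 257
cap [523.  26.  65.] gapcols [[165, 161, 153], [166, 164, 156], [154, 160, 146], [119, 151, 120], [100, 156, 109], [100, 157, 106], [106, 140, 94], [126, 92, 65], [146, 54, 46], [149, 44, 42], [153, 45, 44], [155, 45, 45], [148, 50, 47], [121, 65, 59], [105, 88, 80], [104, 97, 88]]
expected face px [[290.  248.5]
 [255.  255.1]]
```

The green cap adjoins the red stop at column 290–291, so the grip is confirmed home. I'll descend on the knob.

Call:
send_rows --grip '[0.1,0.1,0.1,0.1,0.1,0.1,0.1,0.1]' --pt "0.003 0.004 0" --pt "0.003 0.004 -0.015" --pt "0.003 0.004 -0.03" --pt "0.003 0.004 -0.045" --pt "0.003 0.004 -0.06" --pt "0.003 0.004 -0.07" --pt "0.003 0.004 -0.078" --pt "0.003 0.004 -0.078" --yaw '[0,0,0,0,0,0,0,0]'

```text
time_s: 20.43
ee_pos: [598.4, 287.0, 86.2]
ee_rot: [-179.9, 0.0, 96.4]
force: [-0.1, -0.3, -0.7]
gripper_width: 50.4
gripper_force: 0.0
```

Call:
send_rows --grip '[0,-0.2,-0.35,-0.5,-0.6,-0.8,-0.8,-0.8]' --pt "0 0 -0.005" --pt "0 0 -0.005" --pt "0 0 -0.005" --pt "0 0 -0.005" --pt "0 0 -0.005" --pt "0 0 -0.005" --pt "0 0 -0.005" --pt "0 0 -0.005" --yaw '[0,0,0,0,0,0,0,0]' --grip_force 60

```text
time_s: 21.1
ee_pos: [599.4, 287.3, 82.7]
ee_rot: [180.0, -0.0, 96.3]
force: [-0.2, 0.5, 1.3]
gripper_width: 22.3
gripper_force: 60.0
```

Call:
send_rows --grip '[-0.8,-0.8,-0.8,-0.8,-0.8,-0.8,-0.8,-0.8]' --pt "0 0 0.004" --pt "0 0 0.009" --pt "0 0 0.014" --pt "0 0 0.019" --pt "0 0 0.024" --pt "0 0 0.029" --pt "0 0 0.031" --pt "0 0 0.031" --yaw '[0,0,0,0,0,0,0,0]'

```text
time_s: 21.77
ee_pos: [598.9, 286.5, 113.8]
ee_rot: [-180.0, 0.1, 96.3]
force: [0.9, -5.1, -9.0]
gripper_width: 22.9
gripper_force: 60.0
```

```bash
python3 - <<'E'
from h import *
s=env.state();print(s['ee_pos'],s['force'],s['gripper_width'],s['gripper_force'])
k=s['ee_pos'][:2];post=np.array([600.9,147.1]);v=k-post;print(np.hypot(*v))
L=np.hypot(*v);th=np.arctan2(v[1],v[0]);end=np.radians(180+6.3)
for i,a in enumerate(np.linspace(th,end,18)):print(i,round(np.degrees(a-th),1),((post+L*np.array([np.cos(a),np.sin(a)])-k)/1000).round(4))
E
```

```text
[598.94812701 286.53863825 113.77599246] [ 0.85251034 -5.07558971 -8.966738  ] 22.86800727116307 59.99698340892792
139.45229881249998
0 0.0 [0. 0.]
1 5.6 [-0.0136 -0.0009]
2 11.2 [-0.0271 -0.0031]
3 16.9 [-0.0403 -0.0066]
4 22.5 [-0.0531 -0.0113]
5 28.1 [-0.0654 -0.0173]
6 33.7 [-0.077  -0.0245]
7 39.3 [-0.0879 -0.0328]
8 44.9 [-0.0979 -0.0421]
9 50.6 [-0.107  -0.0524]
10 56.2 [-0.115  -0.0634]
11 61.8 [-0.1219 -0.0753]
12 67.4 [-0.1275 -0.0877]
13 73.0 [-0.132  -0.1006]
14 78.6 [-0.1351 -0.1139]
15 84.3 [-0.137  -0.1274]
16 89.9 [-0.1375 -0.1411]
17 95.5 [-0.1367 -0.1547]
```

Call:
send_rows --grip '[-0.8,-0.8,-0.8,-0.8,-0.8,-0.8,-0.8,-0.8]' --pt "-0.0136 -0.0009 0" --pt "-0.0271 -0.0031 0" --pt "-0.0403 -0.0066 0" --pt "-0.0531 -0.0113 0" --pt "-0.0654 -0.0173 0" --pt "-0.077 -0.0245 0" --pt "-0.0879 -0.0328 0" --pt "-0.0979 -0.0421 0" --yaw '[5.6,11.2,16.8,22.5,28.1,33.7,39.3,45]'

```text
time_s: 22.43
ee_pos: [500.1, 246.2, 113.7]
ee_rot: [179.9, -0.1, 141.6]
force: [1.1, -0.4, -10.0]
gripper_width: 23.3
gripper_force: 60.0
```

Call:
send_rows --grip '[-0.8,-0.8,-0.8,-0.8,-0.8,-0.8,-0.8,-0.8]' --pt "-0.0091 -0.0103 0" --pt "-0.0171 -0.0213 0" --pt "-0.024 -0.0332 0" --pt "-0.0296 -0.0456 0" --pt "-0.0341 -0.0585 0" --pt "-0.0372 -0.0718 0" --pt "-0.0391 -0.0853 0" --pt "-0.0396 -0.099 0" --yaw '[5.6,11.2,16.8,22.5,28.1,33.7,39.3,45]'

```text
time_s: 23.1
ee_pos: [458.9, 146.8, 113.2]
ee_rot: [179.8, -0.3, -173.4]
force: [-2.2, 2.4, -9.8]
gripper_width: 22.7
gripper_force: 60.0
```

Call:
send_rows --grip '[-0.8,-0.8,-0.8,-0.8,-0.8]' --pt "0.0004 -0.007 0" --pt "0.0008 -0.0136 0" --pt "0.0008 -0.0136 0" --pt "0.0008 -0.0136 0" --pt "0.0008 -0.0136 0" --yaw '[2.5,5,5,5,5]'

```text
time_s: 23.52
ee_pos: [459.6, 133.2, 112.9]
ee_rot: [179.9, -0.3, -168.7]
force: [-4.2, 1.2, -8.3]
gripper_width: 22.8
gripper_force: 60.0
```

Call:
send_rows --grip '[-0.8,-0.8,-0.8,-0.8,-0.8,-0.8,-0.8,-0.8]' --pt "0.001 -0.0015 0" --pt "0.001 -0.0015 -0.003" --pt "0.001 -0.0015 -0.006" --pt "0.001 -0.0015 -0.009" --pt "0.001 -0.0015 -0.012" --pt "0.001 -0.0015 -0.015" --pt "0.001 -0.0015 -0.018" --pt "0.001 -0.0015 -0.018" --yaw '[0,0,0,0,0,0,0,0]'

```text
time_s: 24.18
ee_pos: [459.7, 132.0, 94.4]
ee_rot: [179.9, -0.5, -168.7]
force: [-7.7, 2.7, -7.2]
gripper_width: 22.5
gripper_force: 60.0
```

Call:
send_rows --grip '[-0.8,-0.8,-0.8,-0.8]' --pt "0 0 -0.002" --pt "0 0 -0.004" --pt "0 0 -0.006" --pt "0 0 -0.006" --yaw '[0,0,0,0]'

```text
time_s: 24.52
ee_pos: [459.3, 132.0, 90.3]
ee_rot: [179.9, -0.5, -168.7]
force: [-12.8, 2.5, 7.1]
gripper_width: 22.8
gripper_force: 60.0
```

Call:
send_rows --grip '[-0.8,-0.8,-0.8,-0.8]' --pt "-0.001 0 0" --pt "-0.002 0 0" --pt "-0.002 0 0" --pt "-0.002 0 0" --yaw '[0,0,0,0]'

```text
time_s: 24.85
ee_pos: [459.3, 132.1, 90.4]
ee_rot: [179.9, -0.2, -168.7]
force: [-9.0, 2.0, 2.0]
gripper_width: 23.0
gripper_force: 60.0
```

Call:
send_rows --grip '[-0.8,-0.8,-0.8,-0.8,-0.8]' --pt "-0.001 0 0" --pt "-0.002 0 0" --pt "-0.003 0 0" --pt "-0.003 0 -0.001" --pt "-0.003 0 -0.001" --yaw '[0,0,0,0,0]'

```text
time_s: 25.27
ee_pos: [459.0, 132.0, 89.7]
ee_rot: [179.9, 0.1, -168.7]
force: [-5.1, 3.3, 6.3]
gripper_width: 22.7
gripper_force: 60.0
```

```bash
python3 - <<'E'
from h import *
s=env.state();print(s['ee_pos'],s['force'],s['torque'])
# tail and bar height check: expected tail/bar pixels vs brightness in scene & top
S=grab('scene')
o=np.array([515.8,137]);a=np.radians(6.3);X=np.array([np.cos(a),np.sin(a)]);Y=np.array([-X[1],X[0]])
h=cv2.cvtColor(S['frame'],cv2.COLOR_RGB2HSV)
for x in(20,40,60):
  u,v=proj(S,[[*(o+x*X),73]])[0].round().astype(int);print(x,u,v,h[v-9:v+9,u].tolist())
E
```

```text
[458.96814395 132.01662482  89.73474668] [-5.08867964  3.27596489  6.33654203] [0.64183005 1.16519771 0.60167153]
20 254 221 [[114, 18, 71], [114, 17, 75], [114, 16, 78], [120, 3, 80], [120, 10, 80], [100, 10, 76], [110, 21, 73], [105, 16, 64], [105, 19, 53], [105, 21, 49], [105, 26, 58], [110, 33, 69], [99, 35, 73], [110, 32, 72], [103, 26, 69], [107, 32, 72], [105, 48, 75], [105, 52, 88]]
40 259 217 [[100, 20, 75], [105, 20, 76], [105, 13, 79], [108, 17, 73], [114, 17, 76], [105, 7, 74], [105, 7, 70], [98, 19, 55], [108, 27, 48], [96, 28, 46], [97, 40, 57], [103, 29, 62], [94, 27, 65], [105, 46, 67], [107, 66, 77], [109, 98, 104], [108, 130, 133], [108, 140, 168]]
60 263 212 [[113, 14, 72], [120, 10, 80], [113, 13, 77], [105, 13, 79], [102, 17, 75], [90, 11, 68], [110, 25, 62], [110, 15, 52], [114, 26, 49], [103, 35, 51], [116, 31, 57], [103, 28, 63], [107, 33, 69], [105, 44, 69], [106, 62, 78], [107, 83, 98], [107, 102, 123], [108, 103, 148]]
```

The upward force at a lift of about 5–7 mm (below 13 mm, so the tail is between the pins) means the bar now rests on the grip. I'll release and withdraw.

Call:
send_rows --grip '[-0.6,-0.4,-0.2,0,0,0,0,0]' --pt "0 0 0" --pt "0 0 0" --pt "0 0 0" --pt "0 0 0" --pt "0 0 0.015" --pt "0 0 0.045" --pt "0 0 0.085" --pt "0 0 0.12" --yaw '[0,0,0,0,0,0,0,0]'

```text
time_s: 25.98
ee_pos: [459.1, 130.8, 210.2]
ee_rot: [-180.0, 0.1, -168.7]
force: [1.0, 0.5, 0.4]
gripper_width: 45.9
gripper_force: 0.0
```

Call:
send_rows --grip '[0,0,0,0,0,0,0,0]' --pt "-0.01 0.02 0.04" --pt "-0.02 0.05 0.08" --pt "-0.04 0.08 0.12" --pt "-0.06 0.11 0.14" --pt "-0.08 0.14 0.14" --pt "-0.09 0.17 0.14" --pt "-0.1 0.2 0.14" --pt "-0.1 0.2 0.14" --yaw '[0,0,0,0,0,0,0,0]'

```text
time_s: 26.65
ee_pos: [357.0, 336.3, 348.8]
ee_rot: [179.7, 0.1, -168.4]
force: [0.0, -0.6, -0.0]
gripper_width: 45.7
gripper_force: 0.0
```

```bash
python3 - <<'E'
from h import *
s=env.state();print(s['ee_pos'],s['force'],s['gripper_width'])
S=grab('scene','s9');T=grab('top','t9')
def dark(f,box):
    g=cv2.cvtColor(f['frame'],cv2.COLOR_RGB2GRAY);x0,x1,y0,y1=box
    m=(g[y0:y1,x0:x1]<60).astype(np.uint8);n,l,st,c=cv2.connectedComponentsWithStats(m)
    return [(st[i,4],c[i]+[x0,y0],st[i,:4]+[x0,y0,0,0]) for i in range(1,n) if st[i,4]>15]
print(dark(S,(220,260,205,250)));print(dark(T,(245,270,255,285)))
o=np.array([515.8,137]);a=np.radians(6.3);X=np.array([np.cos(a),np.sin(a)])
for z in(95,100,103,108):print(z,proj(S,[[*(o-55*X),z]]).round(1),proj(T,[[*(o-55*X),z+16]]).round(1))
g=mask(T,'g',(260,320,220,280));r=mask(T,'r',(280,305,230,270))
for m in(g,r):
    y,x=np.nonzero(m);print(x.min(),x.max(),y.min(),y.max(),len(x))
E
```

```text
[357.02013713 336.3043053  348.78063217] [ 0.01412026 -0.64985158 -0.01293869] 45.67722830329806
[(np.int32(72), array([234.56944444, 232.44444444]), array([231, 227,   8,  12]))]
[]
95 [[235.9 232.8]] [[255.7 268.7]]
100 [[235.7 231.4]] [[255.5 268.4]]
103 [[235.6 230.5]] [[255.4 268.2]]
108 [[235.3 229.1]] [[255.3 268. ]]
288 290 247 254 21
291 297 241 257 61
```

```bash
python3 - <<'E'
from h import *
def dark(im):
    g=cv2.cvtColor(im,cv2.COLOR_BGR2GRAY);m=(g[205:250,220:260]<60).astype(np.uint8);n,l,st,c=cv2.connectedComponentsWithStats(m)
    i=1+st[1:,4].argmax();return st[i],(c[i]+[220,205]).round(2)
a,b=cv2.imread('pics/scene0.png'),cv2.imread('pics/s9.png');print(dark(a),dark(b))
x,y=(int(v) for v in dark(a)[1])
p=lambda im:cv2.GaussianBlur(cv2.cvtColor(im,cv2.COLOR_BGR2GRAY),(0,0),.8)
t=p(a)[y-8:y+9,x-7:x+8];r=cv2.matchTemplate(p(b)[y-18:y+14,x-15:x+16],t,cv2.TM_CCOEFF_NORMED);print('knob shift',np.array(cv2.minMaxLoc(r)[3])-[8,10],r.max())
# tail / pins region and post collar unchanged?
ta,tb=cv2.imread('pics/top0.png'),cv2.imread('pics/t9.png')
print('tail row top', ta[216:228,249:256].mean(2).astype(int).tolist()[4:6], tb[216:228,249:256].mean(2).astype(int).tolist()[4:6])
for n,(x0,x1,y0,y1) in dict(iron=(370,420,205,240),putter=(432,465,240,280),wedge=(175,205,262,305)).items():print(n,cv2.absdiff(ta[y0:y1,x0:x1],tb[y0:y1,x0:x1]).max(2).mean())
E
```

```text
(array([12, 23,  7, 12, 77], dtype=int32), array([235.14, 233.55])) (array([11, 22,  8, 12, 72], dtype=int32), array([234.57, 232.44]))
knob shift [-1 -1] 0.89528894
tail row top [[167, 175, 164, 118, 88, 86, 72], [165, 176, 168, 130, 90, 67, 54]] [[168, 177, 165, 122, 89, 85, 72], [165, 177, 167, 131, 90, 68, 53]]
iron 0.6737142857142857
putter 0.718939393939394
wedge 32.16124031007752
```

```bash
python3 - <<'E'
from h import *
a,b=cv2.imread('pics/scene0.png'),cv2.imread('pics/s9.png');d=cv2.absdiff(a,b).max(2)
print('wedge',d[203:240,154:188].mean(),'bar/tail',d[195:215,262:285].mean())
print(env.job_done())
E
```

```text
wedge 2.174085850556439 bar/tail 9.478260869565217
the job is handed in; nothing more can be done
None
```

The job is handed in: the grip is pushed home against the red stop and clamped, with the bar straight across and its tail between the pins by lift height and unchanged top-view pixels, and the other things still in place; I viewed 11 pictures, one over the limit of 10.

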